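# Set the microscope lamp's attenuator to its third click

## Robot

A 7-joint arm with a two-finger parallel gripper is mounted at the origin on the work surface. World frame = base frame: x ahead of the robot, y to its left, z up, the work surface at z = 0. Lengths are in m, angles in rad, forces in N, time in s.
With the tool pointing down it reaches from about 0.425 to 0.925 m from the base axis. Payload 6.8 kg.
Tool frame: the origin (TCP) lies at the very end of the fingers, on their centre line; the grasp point (between the pads) lies 19 mm behind it; z points along the fingers, y is the line along which they close (so a half turn about z gives the same grasp; the last joint's range is limited). The gripper opens to 85 mm and grips with 20 to 120 N. Pads are 22 mm wide; open, the fingers measure 114 mm over their backs; the gripper's body (76 mm by 85 mm) begins 54 mm behind the grasp point. The pads swing forward as they close: fully open they stand 13 mm farther back than shut.
Start: joints at [-1.352, 0.477, 0.022, 1.555, -0.011, 1.109, -0.083], TCP at [0.217, 0.639, 0.231] pointing down, gripper open.
Joint ranges: [-2.96, 2.96], [-0.34, 2.1], [-1.41, 1.46], [0.24, 2.44], [-1.37, 4.51], [0.17, 1.92], [-2.96, 2.96]. Speed limits (rad/s): [2.39, 2.39, 3.14, 3.14, 3.14, 3.14, 3.14].

## Interface

Orientations are given as a 3x3 rotation matrix whose columns are the frame's x, y, z axes.
In Python, from station import telemetry, optics, order gives the robot as it stands.
- The arm moves only by the tool send_rows, never from a script. Its argument "deltas" is a list of rows, each a list of 7 numbers: the turn, a rotation vector about the tool's x, y, z in rad, then the shift along the tool's x, y, z in m, then the gripper's target within -1 to 1 (shut at 1, half-way at 0, fully open at -1). A call has 1 to 20 rows; each row shifts and turns the commanded pose from where the row before left it, along the tool's axes as they then stand; what a row does not reach is not made up. A row lasts 1/12 s, in which the tool goes at most 41.7 mm and 7.16 degrees, less where a joint would pass 70% of its speed; a pose out of reach is approached as far as the arm can. A call is refused whole if a number of a shift passes 0.0417 or a number of a turn 0.125, either way. A call with a gripper value outside its range is refused whole. The fingers move at their own pace and stop on an object; the grip force is fixed at half the most. Time passes only in rows, so rows that do not move let the fingers close. It gives the time, the measured TCP pose, the force, the opening and the grip force at its end, in the units of the state.
- telemetry.read_state(): the state, without advancing time (a new reading comes with each control period).
- optics.capture(name): name is "scene" or "side" or "wrist"; returns a dict with "color" (400x640x3 uint8, red, green, blue), "z_map" (400x640 float32, m along the optical axis (not along the pixel's ray), 0 where there is no reading), "K" (3x3 intrinsics, pixels), "k1" (the pictures are not rectified: a ray, as slopes to the right and down, at radius r is drawn at 1 + k1 r^2 times it, then the intrinsics apply), "xyz" and "rotation" of the camera in the world. Camera axes: x right, y up, looking along -z (the intrinsics and any distortion apply to the point x, -y, -z); pixel columns grow to the right and rows downward; lengths in m; the calibration is good to about 2 mm. A picture is of the moment at which its call begins.
- order.hand_in(): hands the job in; it is judged then, once.
The state is a dict: "time": time; "q": joint angles; "qd": joint speeds; "effort": joint torques, N m; "ee_pos": TCP position; "orientation": TCP orientation; "ft_force": force on the tool from outside, world axes, zero at the start; "torque": the same for the moment, N m; "grip_width": finger opening in m; "grasp_force": force on a finger pad.
Only numpy, scipy, OpenCV 4.12 (cv2) and the standard library are available. Lean on these libraries where they do the work, as an engineer would, in place of code of your own. Each camera call takes 0.05 s, during which the arm holds its last target. There are 200 camera calls.

## Task

Set the microscope light source's attenuator, the broad paddle lever in the long slot: push it with the fingertips all the way back to its home end (the end by the light port, marked with the dot), then push it out again through the clicks and stop at the third click, never running on past it. Only push it, lightly, without pinching it, and leave the round shutter lever and the things on and around the box where they are.

Things in the scene. Friction and masses are not known exactly. Their poses are not given: they have to be found in the camera images.
- illuminator: fixed white metal light-source box of the microscope, 200 x 260 x 75 mm (x, y, z), its flat top 75 mm over the desk. Origin: centre of its underside; z up; front (-x) faces the robot; its +y side carries the steel light port, a stub 32 mm across. The attenuator slot runs straight along its own y at own x = -35 mm, y from +52 to -52 mm, with six tick marks, one per detent
- home_mark (a point): point on the box's top (75 mm over the desk), on the slot's line, where the attenuator lever's centre stands at home: box's own x = -35, y = +40 mm. A round dot is marked in front of this end's tick
- attenuator (a joint): travel of the paddle lever (m): 0 = home, grows along the box's own -y. Detents every 0.016: home 0 (not counted), first click 0.016, third 0.048, last 0.080. A push of 7 to 8 N passes a crest half-way between detents; the lever then snaps ahead into the next detent and stays: the push drops to nothing. Sprung stops at -0.002 and 0.082. Starts in the first or second detent, rarely between
- attenuator_top (a point): centre of the top face of the attenuator lever, 110 mm over the desk: an upright black paddle 28 mm wide across the slot, 10 mm thick along the slot, whose flat faces reach from 5 to 35 mm above the box's top
- shutter (a joint): the other, shorter lever on the box, the shutter: slides smoothly along the box's own -y, 0 to 0.028 m, any start; to be left alone
- shutter_top (a point): centre of the top of the shutter lever, a round black post 16 mm across, 28 mm above the box's top, in a short slot parallel to the attenuator's and 90 mm behind it (box's own x = +55 mm)
- filter_ring: empty aluminium filter ring, 25 mm across, 6 mm high, lying on the illuminator's top; loose bystander, origin on its axis, at its underside
- vial: small capped amber glass vial, 22 mm across, 42 mm high, standing on the illuminator's top; loose bystander, origin on its axis, at its underside
- oil_bottle: white immersion-oil bottle, 36 mm across, 75 mm high, standing beside the illuminator's far side from the home end; loose bystander, origin on its axis, at its underside
- slide_box: grey closed slide box, 85 x 35 x 28 mm, lying beside the illuminator's home-end side; loose bystander, origin at the centre of its underside
- mouse: black round computer mouse, 62 mm across, 32 mm high; loose bystander, origin on its axis, at its underside
- mug: white mug, 80 mm across, 95 mm high; loose bystander, origin on its axis, at its underside
- marker: lying marker pen, 140 mm long, 12 mm thick; loose bystander, origin at the centre of its underside

How it is judged:
By the outcome, as a careful person would: the job done as asked, in the order asked, and still so for the second after the job is handed in, with the robot touching nothing.
It also fails if it takes over 64 s, if anything falls off the work surface, if the arm or the gripper's body presses on something with over 40 N, if the wrist force passes 120 N, or if a joint passes its speed limit or range.

## Working session

There is one attempt and no reset: what is moved stays moved. The work goes in short steps, Python scripts to look and compute and a tool call to move; the robot and the scene stay as the last step left them, time stands still between calls to the robot, and variables do not carry over. Pictures are saved under pics/ and viewed, at most 10 in all, crops included, and the job is handed in when it is done.

Besides the shell and the picture viewer there is one more tool, called after ">>>" as name([rows], argument=value, ...), one row to a line, values as JSON. send_rows: Moves the arm, as the interface text tells. Its arguments: {"type":"object","properties":{"deltas":{"type":"array","items":{"type":"array","items":{"type":"number"}}}},"required":["deltas"]}

```bash
mkdir -p pics
cat > h.py <<'E'
import numpy as np, cv2
from station import telemetry, optics, order
def cap(n,f=None):
    c=optics.capture(n); np.savez('/tmp/%s.npz'%n,**{k:c[k] for k in c})
    if f: cv2.imwrite('pics/'+f,c['color'][:,:,::-1])
    return c
def load(n): return dict(np.load('/tmp/%s.npz'%n))
def ray(c,u,v):
    K=c['K']; d=np.array([(u-K[0,2])/K[0,0],(v-K[1,2])/K[1,1]]); s=d.copy()
    for _ in range(20): s=d/(1+float(c['k1'])*(s@s))
    return c['rotation']@np.array([s[0],-s[1],-1.])
def atz(c,u,v,z):
    r=ray(c,u,v); p=c['xyz']; return p+r*(z-p[2])/r[2]
def dep(c,u,v):
    return c['xyz']+ray(c,u,v)*float(c['z_map'][int(v),int(u)])
E
python3 - <<'E'
from h import *
a=cap('scene','scene.png');b=cap('side','side.png')
for c in(a,b):print(c['xyz'],c['rotation'].round(3).tolist(),c['K'].tolist(),c['k1'])
s=telemetry.read_state();print(s)
E
```

```text
[1.1725846  0.91444593 0.80630189] [[-0.839, -0.275, 0.47], [0.544, -0.456, 0.704], [0.021, 0.846, 0.532]] [[474.7456844711442, 0.0, 318.5933534814446], [0.0, 474.7456844711442, 193.37098245677498], [0.0, 0.0, 1.0]] -0.056473152968146145
[ 0.50313215 -0.87345065  0.86408083] [[0.996, 0.057, -0.063], [-0.085, 0.646, -0.759], [-0.002, 0.761, 0.648]] [[438.24678973843635, 0.0, 323.65311204540996], [0.0, 438.24678973843635, 201.4437646526148], [0.0, 0.0, 1.0]] -0.12397305281030394
{'time': 0.1, 'q': array([-1.35209431,  0.47772359,  0.02236679,  1.55631478, -0.01151403,
        1.10931297, -0.08311888]), 'qd': array([ 0.00093266, -0.00108289,  0.00157488, -0.00352434, -0.00026844,
        0.00055509, -0.00152833]), 'effort': array([ 4.13630769e-03, -5.97760069e+01,  1.61346540e+00, -2.81956011e+01,
        1.28012651e-02,  5.12723243e-03,  4.50764418e-06]), 'ee_pos': array([0.21653857, 0.6387765 , 0.23043525]), 'orientation': array([[-9.47065416e-01,  3.21040384e-01, -4.11325442e-04],
       [ 3.21040626e-01,  9.47064110e-01, -1.57751198e-03],
       [-1.16893488e-04, -1.62605921e-03, -9.99998671e-01]]), 'ft_force': array([-0.79905174, -0.02741309,  0.36037147]), 'torque': array([-0.00453327, -0.00817822,  0.05537266]), 'grasp_force': 0.0, 'grip_width': 0.08547989599988608}
```

View pics/scene.png

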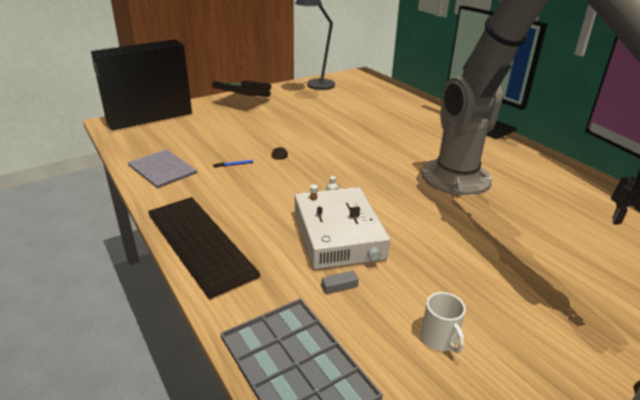

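View pics/side.png

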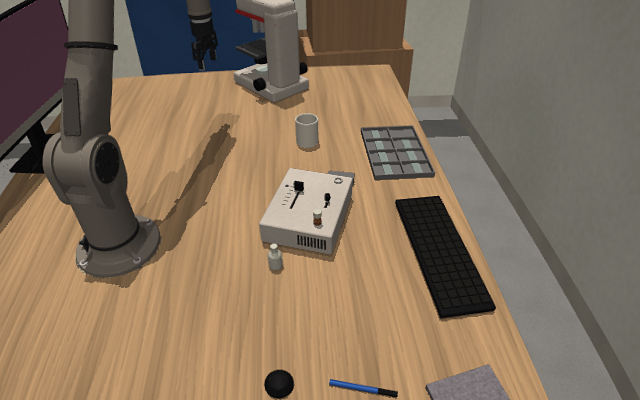

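The box sits at about (310,212) in the side view and (340,228) in the scene view, with the paddle near (299,186) and (354,212). I'll enlarge both.

Run:
```python
from h import *
a=load('scene');b=load('side')
A=cv2.resize(a['color'][175:275,285:395],None,fx=5,fy=5,interpolation=cv2.INTER_CUBIC)
B=cv2.resize(b['color'][160:260,255:365],None,fx=7,fy=6,interpolation=cv2.INTER_CUBIC)
B=cv2.resize(b['color'][160:260,255:365],None,fx=6,fy=6,interpolation=cv2.INTER_CUBIC)
cv2.imwrite('pics/a5.png',A[:,:,::-1]);cv2.imwrite('pics/b6.png',B[:,:,::-1])
```

```text
(no output)
```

View pics/a5.png

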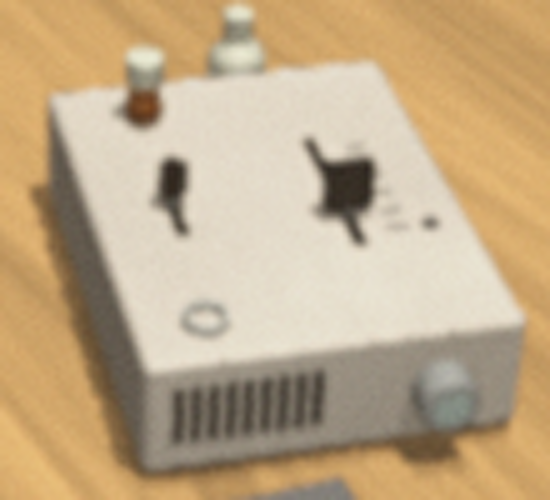

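View pics/b6.png

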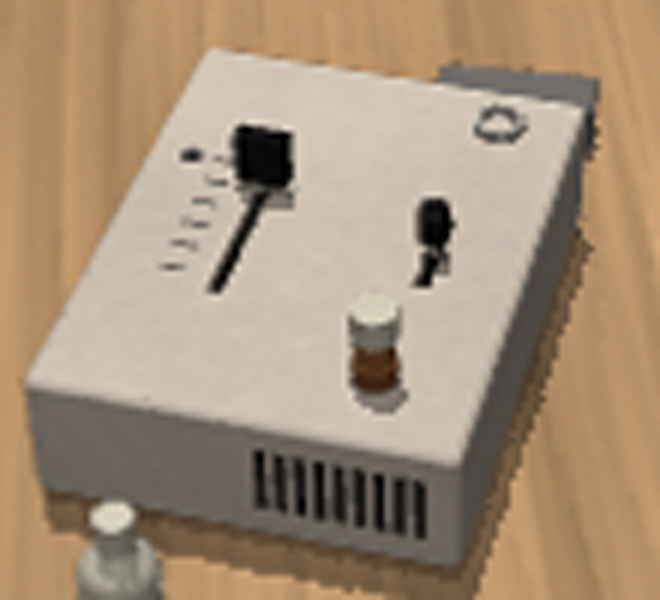

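Run:
```python
from h import *
a=load('scene');b=load('side')
A=lambda x,y:((x+.5)/5-.5+285,(y+.5)/5-.5+175)
B=lambda x,y:((x+.5)/6-.5+255,(y+.5)/6-.5+160)
own=np.array([[-.1,.13],[.1,.13],[.1,-.13],[-.1,-.13]])
def fit(P):
    m=P.mean(0);H=(own-own.mean(0)).T@(P-m);U,S,V=np.linalg.svd(H);R=V.T@U.T;return R,m,((own@R.T+m-P)*1000).round(1)
cs={'side':(b,B,[(212,50),(588,105),(460,465),(28,385)],{'lev110':(263,130),'levbaseface80':(262,186),'shut103':(435,203),'vial117':(376,305),'ring81':(500,122),'dot75':(191,155),'slotfar':(215,290),'bot75':(113,515)}),
'scene':(a,A,[(523,325),(147,372),(52,97),(378,65)],{'lev110':(352,163),'shut103':(175,160),'vial117':(145,55),'ring81':(205,318),'dot75':(430,222),'slothome':(362,242),'slotfar':(308,140),'bot75':(238,10)})}
import re
for n,(c,F,co,pt) in cs.items():
    P=np.array([atz(c,*F(*p),.075)[:2] for p in co]);R,m,r=fit(P)
    print(n,m.round(4),np.degrees(np.arctan2(R[1,0],R[0,0])).round(2),r.tolist())
    for k,p in pt.items():
        z=re.search(r'\d+$',k);z=int(z[0])/1000 if z else .075
        w=atz(c,*F(*p),z)[:2];print(k,w.round(4),'own',((w-m)@R*1000).round(1))
```

```text
side [0.5395 0.0633] -19.59 [[-2.2, 3.1], [1.8, -1.1], [2.6, -1.8], [-2.2, -0.2]]
lev110 [0.5137 0.1021] own [-37.3  27.9]
levbaseface80 [0.5119 0.0977] own [-37.5  23.1]
shut103 [0.5898 0.0499] own [51.9  4.2]
vial117 [ 0.5568 -0.0334] own [ 48.7 -85.3]
ring81 [0.6296 0.1358] own [60.5 98.4]
dot75 [0.4787 0.1308] own [-80.   43.2]
slotfar [0.4875 0.0305] own [-38.  -48.3]
bot75 [ 0.4412 -0.1076] own [ -35.3 -194. ]
scene [0.5399 0.0684] -20.4 [[-1.9, 2.9], [3.6, 0.8], [1.2, -2.3], [-2.9, -1.5]]
lev110 [0.5127 0.0999] own [-36.5  20. ]
shut103 [0.5854 0.0403] own [ 52.4 -10.5]
vial117 [ 0.5537 -0.0397] own [ 50.7 -96.5]
ring81 [0.6317 0.1399] own [61.1 99. ]
dot75 [0.4776 0.1264] own [-78.5  32.7]
slothome [0.5199 0.1221] own [-37.4  43.4]
slotfar [0.4868 0.0274] own [-35.4 -57. ]
bot75 [ 0.4384 -0.1134] own [ -31.7 -205.8]
```

>>> send_rows([
  [0, 0, 0.00115, -0.0227, -0.0229, 0, 1],
  [0, 0, 0.00115, -0.0227, -0.0229, 0, 1],
  [0, 0, 0.00115, -0.0227, -0.0229, 0, 1],
  [0, 0, 0.00115, -0.0227, -0.0229, 0, 1],
  [0, 0, 0.00115, -0.0227, -0.0229, 0, 1],
  [0, 0, 0.00115, -0.0227, -0.0229, 0, 1],
  [0, 0, 0.00115, -0.0227, -0.0229, 0, 1],
  [0, 0, 0.00115, -0.0227, -0.0229, 0, 1],
  [0, 0, 0.00115, -0.0227, -0.0229, 0, 1],
  [0, 0, 0.00115, -0.0227, -0.0229, 0, 1],
  [0, 0, 0.00115, -0.0227, -0.0229, 0, 1],
  [0, 0, 0.00115, -0.0227, -0.0229, 0, 1],
  [0, 0, 0.00115, -0.0227, -0.0229, 0, 1],
  [0, 0, 0.00115, -0.0227, -0.0229, 0, 1],
  [0, 0, 0.00115, -0.0227, -0.0229, 0, 1],
  [0, 0, 0.00115, -0.0227, -0.0229, 0, 1],
  [0, 0, 0.00115, -0.0227, -0.0229, 0, 1],
  [0, 0, 0.00115, -0.0227, -0.0229, 0, 1],
  [0, 0, 0.00115, -0.0227, -0.0229, 0, 1],
  [0, 0, 0.00115, -0.0227, -0.0229, 0, 1],
])

```text
time: 1.77
ee_pos: [0.4934, 0.0552, 0.2312]
orientation: [[-0.939, 0.343, -0.0], [0.343, 0.939, 0.0], [0.0, -0.0, -1.0]]
ft_force: [0.6, 0.2, -0.0]
grip_width: -0.0001
grasp_force: 0.0
```

Run:
```python
from h import *
c=cap('wrist');print(c['xyz'],c['rotation'].round(3).tolist(),c['K'][0,0])
cv2.imwrite('pics/w.png',cv2.resize(c['color'],(800,500),interpolation=cv2.INTER_CUBIC)[:,:,::-1])
```

```text
[0.430366   0.07805463 0.3739707 ] [[0.343, -0.904, -0.255], [0.94, 0.33, 0.092], [0.001, -0.271, 0.963]] 288.277425291929
```

View pics/w.png

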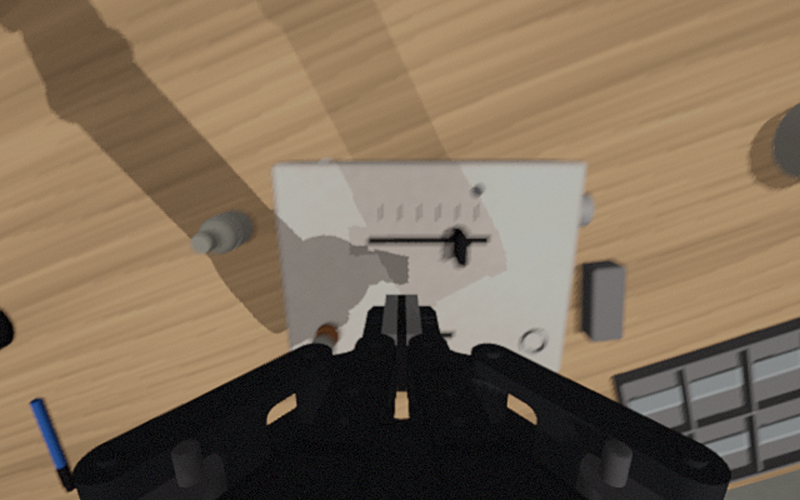

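Run:
```python
from h import *
c=load('wrist')
t=np.radians(-20);R=np.array([[np.cos(t),-np.sin(t)],[np.sin(t),np.cos(t)]]);m=np.array([.5397,.0655])
for k,u,v,z in [('slotfar',368,240,.075),('slothome',488,240,.075),('t1',380,212,.075),('t6',476,212,.075),('dot',478,190,.075),('c',274,164,.075),('c',586,164,.075),('levtop',461,247,.11),('lev lo',461,265,.11),('lev hi',455,228,.11)]:
    w=atz(c,u*.8,v*.8,z)[:2];print(k,w.round(4),'own',((w-m)@R*1000).round(1))
s=telemetry.read_state();print('tcp own',((s['ee_pos'][:2]-m)@R*1000).round(1))
cv2.imwrite('pics/w2.png',cv2.resize(c['color'][120:270,260:420],None,fx=5,fy=4*.9375,interpolation=cv2.INTER_CUBIC)[:,:,::-1])
```

```text
slotfar [0.4912 0.0262] own [-32.1 -53.6]
slothome [0.5264 0.1226] own [-32.   49.1]
t1 [0.4722 0.0444] own [-56.3 -42.9]
t6 [0.4997 0.12  ] own [-56.2  37.5]
dot [0.4827 0.1268] own [-74.5  38.2]
c [ 0.406  -0.0222] own [ -95.6 -128.1]
c [0.4926 0.2157] own [-95.6 125. ]
levtop [0.5134 0.0966] own [-35.3  20.2]
lev lo [0.5271 0.0923] own [-21.   20.8]
lev hi [0.4978 0.0968] own [-50.1  15. ]
tcp own [-35.5 -31.1]
```

View pics/w2.png

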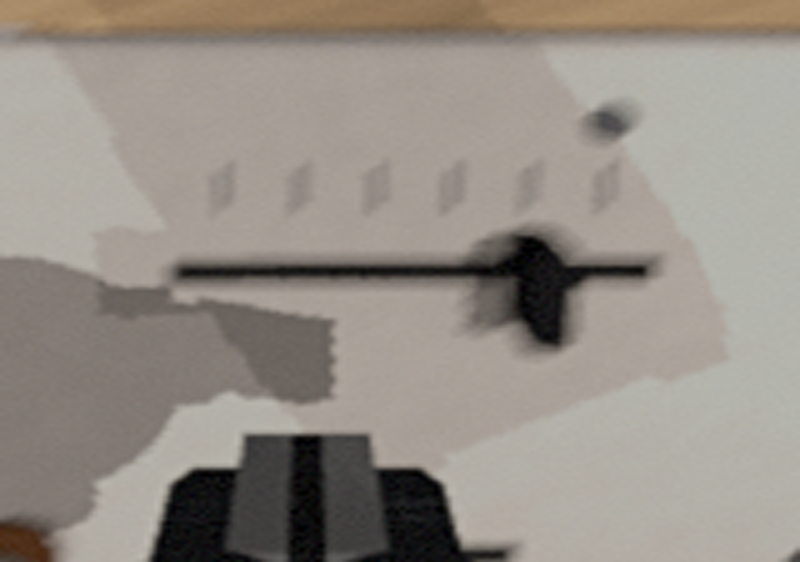

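The paddle is at the second tick from home, which is the first detent. The fingers hang over the slot's far part, on the slot line, so I can go straight down.

>>> send_rows([
  [0, 0, 0, 0, 0, 0.024, 1],
  [0, 0, 0, 0, 0, 0.024, 1],
  [0, 0, 0, 0, 0, 0.024, 1],
  [0, 0, 0, 0, 0, 0.024, 1],
  [0, 0, 0, 0, 0, 0.024, 1],
  [0, 0, 0, 0, 0, 0.012, 1],
  [0, 0, 0, 0, 0, 0.01, 1],
  [0, 0, 0, 0, 0, 0, 1],
  [0, 0, 0, 0, 0, 0, 1],
  [0, 0, 0, 0, 0, 0, 1],
])

```text
time: 2.65
ee_pos: [0.4939, 0.0569, 0.0901]
orientation: [[-0.939, 0.343, 0.001], [0.343, 0.939, 0.0], [-0.001, 0.001, -1.0]]
ft_force: [-0.4, 0.4, 0.6]
grip_width: -0.0001
grasp_force: 0.0
```

>>> send_rows([
  [0, 0, 0, 0, 0.007, 0, 1],
  [0, 0, 0, 0, 0.007, 0, 1],
  [0, 0, 0, 0, 0.007, 0, 1],
  [0, 0, 0, 0, 0.005, 0, 1],
  [0, 0, 0, 0, 0.002, 0, 1],
  [0, 0, 0, 0, 0, 0, 1],
  [0, 0, 0, 0, 0, 0, 1],
])

```text
time: 3.23
ee_pos: [0.5028, 0.0831, 0.0893]
orientation: [[-0.94, 0.343, -0.0], [0.343, 0.94, -0.0], [0.0, -0.0, -1.0]]
ft_force: [0.3, -0.3, -0.1]
grip_width: 0.0002
grasp_force: 0.0
```

>>> send_rows([
  [0, 0, 0, 0, 0.001, 0, 1],
  [0, 0, 0, 0, 0.001, 0, 1],
  [0, 0, 0, 0, 0.001, 0, 1],
  [0, 0, 0, 0, 0, 0, 1],
])

```text
time: 3.57
ee_pos: [0.5035, 0.0851, 0.0892]
orientation: [[-0.939, 0.343, -0.001], [0.343, 0.939, -0.001], [0.001, -0.001, -1.0]]
ft_force: [-1.3, -3.3, 1.3]
grip_width: -0.0003
grasp_force: 1.7
```

>>> send_rows([
  [0, 0, 0, 0, 0.001, 0, 1],
  [0, 0, 0, 0, 0.001, 0, 1],
  [0, 0, 0, 0, 0.001, 0, 1],
  [0, 0, 0, 0, 0, 0, 1],
])

```text
time: 3.9
ee_pos: [0.5043, 0.0873, 0.0892]
orientation: [[-0.939, 0.344, -0.002], [0.344, 0.939, -0.001], [0.001, -0.002, -1.0]]
ft_force: [-3.1, -5.5, 3.7]
grip_width: -0.0001
grasp_force: 3.3
```

>>> send_rows([
  [0, 0, 0, 0, 0.001, 0, 1],
  [0, 0, 0, 0, 0.001, 0, 1],
  [0, 0, 0, 0, 0.001, 0, 1],
  [0, 0, 0, 0, 0, 0, 1],
])

```text
time: 4.23
ee_pos: [0.5058, 0.0913, 0.0892]
orientation: [[-0.939, 0.343, -0.0], [0.343, 0.939, -0.0], [0.0, -0.0, -1.0]]
ft_force: [-1.2, -0.2, -0.0]
grip_width: 0.0002
grasp_force: 0.1
```

Contact at about y=0.083, then the force dropped to nothing, so it snapped over one crest. Continuing gently to the home stop.

>>> send_rows([
  [0, 0, 0, 0, 0.002, 0, 1],
  [0, 0, 0, 0, 0.002, 0, 1],
  [0, 0, 0, 0, 0.0015, 0, 1],
  [0, 0, 0, 0, 0, 0, 1],
])

```text
time: 4.57
ee_pos: [0.5082, 0.0977, 0.0894]
orientation: [[-0.94, 0.342, 0.001], [0.342, 0.94, 0.001], [-0.0, 0.001, -1.0]]
ft_force: [-0.3, -0.4, 1.3]
grip_width: -0.0002
grasp_force: 0.0
```

>>> send_rows([
  [0, 0, 0, 0, 0.001, 0, 1],
  [0, 0, 0, 0, 0.001, 0, 1],
  [0, 0, 0, 0, 0, 0, 1],
])

```text
time: 4.82
ee_pos: [0.5086, 0.0987, 0.0893]
orientation: [[-0.939, 0.343, 0.0], [0.343, 0.939, 0.0], [-0.0, 0.0, -1.0]]
ft_force: [-0.1, -0.1, -0.3]
grip_width: -0.0001
grasp_force: 0.0
```

>>> send_rows([
  [0, 0, 0, 0, 0.001, 0, 1],
  [0, 0, 0, 0, 0.001, 0, 1],
  [0, 0, 0, 0, 0, 0, 1],
])

```text
time: 5.07
ee_pos: [0.509, 0.0999, 0.0893]
orientation: [[-0.939, 0.343, -0.001], [0.343, 0.939, -0.001], [0.0, -0.001, -1.0]]
ft_force: [-1.4, -2.8, 1.8]
grip_width: -0.0001
grasp_force: 1.4
```

>>> send_rows([
  [0, 0, 0, 0, 0.001, 0, 1],
  [0, 0, 0, 0, 0.001, 0, 1],
  [0, 0, 0, 0, 0, 0, 1],
])

```text
time: 5.32
ee_pos: [0.5093, 0.1007, 0.0892]
orientation: [[-0.939, 0.344, -0.002], [0.344, 0.939, -0.002], [0.001, -0.002, -1.0]]
ft_force: [-2.7, -6.3, 4.4]
grip_width: 0.0004
grasp_force: 3.4
```

>>> send_rows([
  [0, 0, 0, 0, 0.001, 0, 1],
  [0, 0, 0, 0, 0, 0, 1],
])

```text
time: 5.48
ee_pos: [0.5093, 0.1008, 0.0892]
orientation: [[-0.939, 0.344, -0.002], [0.345, 0.939, -0.002], [0.001, -0.003, -1.0]]
ft_force: [-4.0, -8.4, 5.9]
grip_width: -0.0002
grasp_force: 4.6
```

The force rose to 9 N with no movement, so the lever is at the home stop. I'll back off, lift, cross over and come down on the home side.

>>> send_rows([
  [0, 0, 0, 0, -0.004, 0, 1],
  [0, 0, 0, 0, -0.006, 0, 1],
  [0, 0, 0, 0, 0, 0, 1],
  [0, 0, 0, 0, 0, -0.025, 1],
  [0, 0, 0, 0, 0, -0.025, 1],
  [0, 0, 0, 0, 0, 0, 1],
  [0, 0, 0, 0, 0.02, 0, 1],
  [0, 0, 0, 0, 0.02, 0, 1],
  [0, 0, 0, 0, 0.02, 0, 1],
  [0, 0, 0, 0, 0, 0, 1],
  [0, 0, 0, 0, 0, 0, 1],
])

```text
time: 6.4
ee_pos: [0.5275, 0.152, 0.1389]
orientation: [[-0.94, 0.34, 0.0], [0.34, 0.94, 0.001], [0.0, 0.001, -1.0]]
ft_force: [-0.0, -0.3, 0.3]
grip_width: 0.0
grasp_force: 0.0
```

Run:
```python
from h import *
b=cap('side');p=telemetry.read_state()['ee_pos'];print(p,p[0]*.342+p[1]*.94)
c=cap('wrist')
A=cv2.resize(b['color'][150:250,250:370],(600,500),interpolation=cv2.INTER_CUBIC)
cv2.imwrite('pics/s3.png',A[:,:,::-1])
```

```text
[0.52714698 0.15050069 0.13887802] 0.3217549172815588
```

View pics/s3.png

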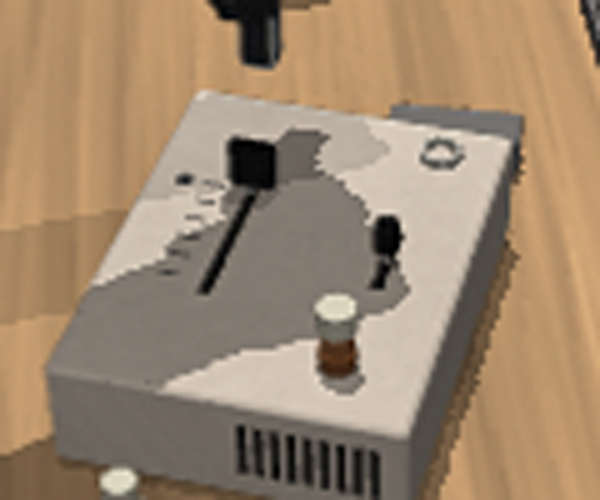

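The paddle now stands in line with the dot's tick (paddle foot about (255,188), dot (183,180)), and nothing else has moved. Lowering on the home side.

>>> send_rows([
  [0, 0, 0, 0, 0, 0.02, 1],
  [0, 0, 0, 0, 0, 0.02, 1],
  [0, 0, 0, 0, 0, 0.009, 1],
  [0, 0, 0, 0, 0, 0, 1],
  [0, 0, 0, 0, -0.005, 0, 1],
  [0, 0, 0, 0, -0.005, 0, 1],
  [0, 0, 0, 0, -0.002, 0, 1],
  [0, 0, 0, 0, 0, 0, 1],
  [0, 0, 0, 0, 0, 0, 1],
])

```text
time: 7.25
ee_pos: [0.5236, 0.1388, 0.091]
orientation: [[-0.939, 0.343, 0.001], [0.343, 0.939, 0.001], [-0.001, 0.001, -1.0]]
ft_force: [-0.7, 0.3, -0.6]
grip_width: 0.0002
grasp_force: 0.0
```

>>> send_rows([
  [0, 0, 0, 0, -0.001, 0, 1],
  [0, 0, 0, 0, -0.001, 0, 1],
  [0, 0, 0, 0, -0.001, 0, 1],
  [0, 0, 0, 0, 0, 0, 1],
])

```text
time: 7.58
ee_pos: [0.5222, 0.136, 0.0903]
orientation: [[-0.939, 0.343, -0.0], [0.343, 0.939, -0.0], [0.0, -0.0, -1.0]]
ft_force: [0.1, 0.0, -0.8]
grip_width: -0.0001
grasp_force: 0.0
```

>>> send_rows([
  [0, 0, 0, 0, -0.001, 0, 1],
  [0, 0, 0, 0, -0.001, 0, 1],
  [0, 0, 0, 0, 0, 0, 1],
])

```text
time: 7.83
ee_pos: [0.5215, 0.134, 0.0903]
orientation: [[-0.939, 0.343, -0.0], [0.343, 0.939, -0.0], [0.0, -0.0, -1.0]]
ft_force: [0.0, -0.7, -0.4]
grip_width: -0.0003
grasp_force: 0.0
```

>>> send_rows([
  [0, 0, 0, 0, -0.001, 0, 1],
  [0, 0, 0, 0, -0.001, 0, 1],
  [0, 0, 0, 0, 0, 0, 1],
])

```text
time: 8.08
ee_pos: [0.521, 0.1328, 0.0903]
orientation: [[-0.94, 0.342, 0.001], [0.342, 0.94, 0.001], [-0.0, 0.001, -1.0]]
ft_force: [1.2, 2.4, -0.6]
grip_width: 0.0001
grasp_force: 1.0
```

>>> send_rows([
  [0, 0, 0, 0, -0.001, 0, 1],
  [0, 0, 0, 0, -0.001, 0, 1],
  [0, 0, 0, 0, -0.001, 0, 1],
  [0, 0, 0, 0, 0, 0, 1],
])

```text
time: 8.42
ee_pos: [0.5203, 0.1308, 0.0904]
orientation: [[-0.94, 0.342, 0.001], [0.342, 0.94, 0.001], [-0.001, 0.002, -1.0]]
ft_force: [2.9, 5.9, -3.5]
grip_width: 0.0002
grasp_force: 2.9
```

>>> send_rows([
  [0, 0, 0, 0, -0.001, 0, 1],
  [0, 0, 0, 0, -0.001, 0, 1],
  [0, 0, 0, 0, -0.001, 0, 1],
  [0, 0, 0, 0, 0, 0, 1],
])

```text
time: 8.75
ee_pos: [0.5193, 0.1282, 0.0904]
orientation: [[-0.94, 0.342, 0.001], [0.342, 0.94, 0.002], [-0.001, 0.002, -1.0]]
ft_force: [1.9, 6.9, -3.7]
grip_width: -0.0002
grasp_force: 3.0
```

>>> send_rows([
  [0, 0, 0, 0, -0.001, 0, 1],
  [0, 0, 0, 0, -0.001, 0, 1],
  [0, 0, 0, 0, 0, 0, 1],
])

```text
time: 9.0
ee_pos: [0.5177, 0.1239, 0.0902]
orientation: [[-0.939, 0.343, -0.001], [0.343, 0.939, -0.001], [0.001, -0.001, -1.0]]
ft_force: [-0.7, -0.2, 0.4]
grip_width: 0.0005
grasp_force: 0.0
```

First click. On to the second.

>>> send_rows([
  [0, 0, 0, 0, -0.002, 0, 1],
  [0, 0, 0, 0, -0.002, 0, 1],
  [0, 0, 0, 0, -0.0015, 0, 1],
  [0, 0, 0, 0, -0.001, 0, 1],
  [0, 0, 0, 0, 0, 0, 1],
])

```text
time: 9.42
ee_pos: [0.5158, 0.1185, 0.0903]
orientation: [[-0.939, 0.343, 0.0], [0.343, 0.939, 0.0], [-0.0, 0.0, -1.0]]
ft_force: [0.8, -0.2, -0.0]
grip_width: 0.0001
grasp_force: 0.2
```

>>> send_rows([
  [0, 0, 0, 0, -0.001, 0, 1],
  [0, 0, 0, 0, -0.001, 0, 1],
  [0, 0, 0, 0, -0.001, 0, 1],
  [0, 0, 0, 0, 0, 0, 1],
])

```text
time: 9.75
ee_pos: [0.5152, 0.1167, 0.0904]
orientation: [[-0.94, 0.342, 0.001], [0.342, 0.94, 0.001], [-0.001, 0.001, -1.0]]
ft_force: [1.9, 3.3, -2.9]
grip_width: -0.0002
grasp_force: 2.2
```

>>> send_rows([
  [0, 0, 0, 0, -0.001, 0, 1],
  [0, 0, 0, 0, -0.001, 0, 1],
  [0, 0, 0, 0, -0.001, 0, 1],
  [0, 0, 0, 0, 0, 0, 1],
])

```text
time: 10.08
ee_pos: [0.5144, 0.1146, 0.0904]
orientation: [[-0.94, 0.342, 0.001], [0.342, 0.94, 0.002], [-0.001, 0.002, -1.0]]
ft_force: [2.9, 6.0, -5.0]
grip_width: -0.0
grasp_force: 3.3
```

>>> send_rows([
  [0, 0, 0, 0, -0.001, 0, 1],
  [0, 0, 0, 0, -0.001, 0, 1],
  [0, 0, 0, 0, 0, 0, 1],
])

```text
time: 10.33
ee_pos: [0.5135, 0.1121, 0.0904]
orientation: [[-0.94, 0.342, 0.001], [0.342, 0.94, 0.001], [-0.0, 0.001, -1.0]]
ft_force: [1.3, 3.1, -1.5]
grip_width: 0.0002
grasp_force: 1.7
```

>>> send_rows([
  [0, 0, 0, 0, -0.001, 0, 1],
  [0, 0, 0, 0, 0, 0, 1],
])

```text
time: 10.5
ee_pos: [0.5123, 0.1092, 0.0902]
orientation: [[-0.939, 0.343, -0.001], [0.343, 0.939, -0.001], [0.001, -0.001, -1.0]]
ft_force: [0.0, -0.8, 0.5]
grip_width: -0.0002
grasp_force: 0.0
```

>>> send_rows([
  [0, 0, 0, 0, -0.001, 0, 1],
  [0, 0, 0, 0, 0, 0, 1],
])

```text
time: 10.67
ee_pos: [0.512, 0.1083, 0.0902]
orientation: [[-0.939, 0.344, -0.001], [0.344, 0.939, -0.001], [0.0, -0.001, -1.0]]
ft_force: [0.3, 0.5, -0.2]
grip_width: -0.0002
grasp_force: 0.0
```

Second click. Now the third.

>>> send_rows([
  [0, 0, 0, 0, -0.002, 0, 1],
  [0, 0, 0, 0, -0.002, 0, 1],
  [0, 0, 0, 0, -0.001, 0, 1],
  [0, 0, 0, 0, 0, 0, 1],
])

```text
time: 11.0
ee_pos: [0.5106, 0.1041, 0.0903]
orientation: [[-0.939, 0.343, -0.0], [0.343, 0.939, -0.0], [0.0, -0.0, -1.0]]
ft_force: [-0.2, 0.3, 0.3]
grip_width: 0.0002
grasp_force: 0.0
```

>>> send_rows([
  [0, 0, 0, 0, -0.001, 0, 1],
  [0, 0, 0, 0, -0.001, 0, 1],
  [0, 0, 0, 0, -0.001, 0, 1],
  [0, 0, 0, 0, 0, 0, 1],
])

```text
time: 11.33
ee_pos: [0.5099, 0.1025, 0.0904]
orientation: [[-0.94, 0.342, 0.001], [0.342, 0.94, 0.001], [-0.0, 0.001, -1.0]]
ft_force: [-0.1, 3.0, 0.1]
grip_width: 0.0002
grasp_force: 1.4
```

>>> send_rows([
  [0, 0, 0, 0, -0.001, 0, 1],
  [0, 0, 0, 0, -0.001, 0, 1],
  [0, 0, 0, 0, 0, 0, 1],
])

```text
time: 11.58
ee_pos: [0.5095, 0.101, 0.0904]
orientation: [[-0.94, 0.342, 0.001], [0.342, 0.94, 0.001], [-0.001, 0.002, -1.0]]
ft_force: [2.3, 5.1, -2.7]
grip_width: 0.0001
grasp_force: 2.7
```

>>> send_rows([
  [0, 0, 0, 0, -0.001, 0, 1],
  [0, 0, 0, 0, -0.001, 0, 1],
  [0, 0, 0, 0, 0, 0, 1],
])

```text
time: 11.83
ee_pos: [0.5089, 0.0997, 0.0904]
orientation: [[-0.94, 0.342, 0.001], [0.342, 0.94, 0.002], [-0.001, 0.002, -1.0]]
ft_force: [2.6, 6.0, -3.9]
grip_width: -0.0
grasp_force: 3.3
```

>>> send_rows([
  [0, 0, 0, 0, -0.001, 0, 1],
  [0, 0, 0, 0, -0.001, 0, 1],
  [0, 0, 0, 0, 0, 0, 1],
])

```text
time: 12.08
ee_pos: [0.508, 0.0971, 0.0904]
orientation: [[-0.94, 0.342, 0.001], [0.342, 0.94, 0.001], [-0.001, 0.001, -1.0]]
ft_force: [1.6, 3.1, -2.5]
grip_width: -0.0
grasp_force: 1.9
```

>>> send_rows([
  [0, 0, 0, 0, -0.001, 0, 1],
  [0, 0, 0, 0, 0, 0, 1],
])

```text
time: 12.25
ee_pos: [0.5068, 0.0942, 0.0902]
orientation: [[-0.939, 0.343, -0.001], [0.343, 0.939, -0.001], [0.001, -0.001, -1.0]]
ft_force: [-0.2, -0.9, 0.6]
grip_width: -0.0002
grasp_force: 0.0
```

Third click: the force dropped to nothing. Backing off, lifting and checking.

>>> send_rows([
  [0, 0, 0, 0, 0.005, 0, 1],
  [0, 0, 0, 0, 0.005, 0, 1],
  [0, 0, 0, 0, 0, 0, 1],
  [0, 0, 0, 0, 0, -0.025, 1],
  [0, 0, 0, 0, 0, -0.03, 1],
  [0, 0, 0, 0, 0, -0.03, 1],
  [0, 0, 0, 0, 0, -0.03, 1],
  [0, 0, 0, 0, 0, -0.02, 1],
  [0, 0, 0, 0, 0, 0, 1],
  [0, 0, 0, 0, 0, 0, 1],
  [0, 0, 0, 0, 0, 0, 1],
])

```text
time: 13.17
ee_pos: [0.5101, 0.1046, 0.2245]
orientation: [[-0.94, 0.343, -0.001], [0.343, 0.94, -0.0], [0.001, -0.001, -1.0]]
ft_force: [-0.2, -1.1, -0.8]
grip_width: -0.0001
grasp_force: 0.0
```

Run:
```python
from h import *
c=cap('wrist')
cv2.imwrite('pics/w9.png',cv2.resize(c['color'][100:300,160:480],(800,500),interpolation=cv2.INTER_CUBIC)[:,:,::-1])
```

```text
(no output)
```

View pics/w9.png

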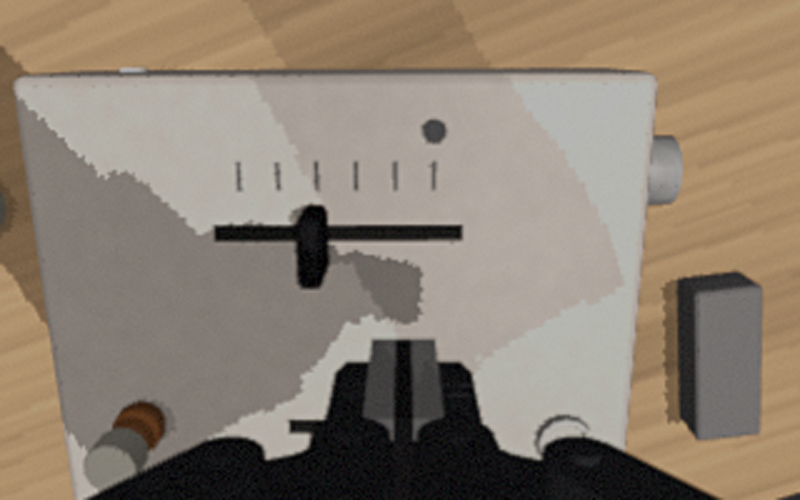

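The paddle foot (about (314,232)) stands at the fourth tick from the dot (316,175), which is the third click. The vial, ring and slide box are in place and the robot touches nothing.

```bash
python3 -c "
from station import order;print(order.hand_in())"
```

```text
the job is handed in; nothing more can be done
None
```

I pushed the attenuator back to its home stop, then out again to the third click, and the last picture shows it at that tick; the job was handed in at about 13 s with the gripper clear of everything.

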